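# Pump a lever clamp onto a freshly glued latch block and hold the pressure

### The arm

A 6-joint arm with a two-finger parallel gripper is mounted at the origin on the work surface. World frame = base frame: x ahead of the robot, y to its left, z up, the work surface at z = 0. Lengths are in m, angles in degrees, forces in N, time in s.
With the tool pointing down it reaches from about 0.25 to 0.775 m from the base axis. Payload 4 kg.
Tool frame: the origin (TCP) lies midway between the tips of the shut fingers; the grasp point (between the pads) lies arm.pinch_z behind it (arm.pinch_z is the distance from the TCP to the grasp point, in m); z points along the fingers, y is the direction in which the jaws open and shut (so a half turn about z gives the same grasp; the last joint's range is limited). The gripper opens to 94 mm and grips with 3 to 60 N. Pads are 16 mm wide; open, the fingers measure 119 mm over their backs; the gripper's body (75 mm by 177 mm) begins 78 mm behind the grasp point.
Start: joints at [60.098, 4.996, 78.535, -0, 96.463, -5.907], TCP at [0.224, 0.502, 0.206] pointing down, gripper open.
Joint ranges: [-177.83, 177.83], [-43.37, 116.18], [15.69, 146.23], [-61.86, 241.86], [9.47, 152.12], [-147.06, 147.06]. Speed limits (degrees/s): [159.86, 159.86, 180, 180, 180, 180].

### API

Orientations are given as a 3x3 rotation matrix whose columns are the frame's x, y, z axes.
In Python, from workcell import arm gives the robot as it stands.
- The arm moves only by the tool play_rows, never from a script. Its argument "moves" is a list that holds one entry, the list of rows, each a list of 7 numbers: the turn, a rotation vector about the tool's x, y, z in degrees, then the shift along the tool's x, y, z in m, then the finger opening in m, from 0 to 0.094. A call has exactly 5 rows; each row is the pose to reach, as a shift and turn from the pose commanded when the call began, along the tool's axes at that moment; what a row does not reach only later rows make up. A row lasts 1/12 s, in which the tool goes at most 41.7 mm and 7.16 degrees, less where a joint would pass 70% of its speed; a pose out of reach is approached as far as the arm can. A call with a gripper value outside its range is refused whole. The fingers move at their own pace and stop on an object; "grip_force" is the grip in N (left out, the last holds). Time passes only in rows, so rows that repeat a pose let the fingers close, or fill a call up. It gives the time, the measured TCP pose, the force and the opening at its end, in the units of the state.
- arm.get_state(): the state, without advancing time (a new reading comes with each control period).
- arm.capture(name): name is "scene" or "top" or "wrist"; returns a dict with "img" (384x512x3 uint8, red, green, blue), "depth" (384x512 float32, m along the optical axis (not along the pixel's ray), 0 where there is no reading), "camera_matrix" (3x3 intrinsics, pixels), "origin" and "attitude" of the camera in the world. Camera axes: x right, y down, z forward; pixel columns grow to the right and rows downward; lengths in m; the calibration is good to about 2 mm. A picture is of the moment at which its call begins.
- arm.close_job(): hands the job in, once; it reports no verdict.
The state is a dict: "time_s": time; "qpos": joint angles; "qd": joint speeds; "effort": joint torques, N m; "tcp_pos": TCP position; "orientation": TCP orientation; "ft_force": force on the tool from outside, world axes, zero at the start; "ft_torque": the same for the moment, N m; "finger_gap": finger opening in m.
Only numpy, scipy, OpenCV 4.12 (cv2) and the standard library are available. Lean on these libraries where they do the work, as an engineer would, in place of code of your own. Each camera call takes 0.05 s, during which the arm holds its last target.

### The job

Clamp the freshly glued beech block: pump the clamp's lever with the gripper, working the clamp by the lever alone, until the sprung foot has pushed the block against the end stop and is itself pressed in about half way; press gently, for if the foot ever goes more than three quarters of the way in, the glue joint is crushed. The clamp has no catch, so finish while still holding the lever down with that pressure on the block; do not touch the block, the toothed bar or the foot, and leave the other things on the desk alone.

Things in the scene. Friction and masses are not known exactly. Their poses are not given: they have to be found in the camera images.
- clamp: Fixed clamp on a beech board 110 x 345 x 15 mm (local x, y, z; y -167.5 to +177.5). Origin under the board at desk height, z up; local +y: closing direction, turned up to 0.45 rad from world y. End stop 60 mm wide, up to z 70, face at local y +140. Lever housing at local y -65 to +5, 42 mm wide, at most 95 mm high; the lever points to local -y. Lever, bar, foot and stop lie on local x 0.
- press_point (a point): Centre of the top face of the lever's black paddle, 44 (local x) x 40 (y) x 10 mm: push down here with closed fingertips. Moves with the lever. At rest 113 mm above the desk, sloping down to the housing by 0.25 rad; fully down 66 mm high, sloping the other way by 0.2 rad. About 105 mm to local -y of the pivot, which is at local y -40, height 82.
- lever (a joint): Lever angle, rad: 0 up at rest, 0.45 fully down; a spring lifts it (0.7 N at the paddle at rest, 1.5 N down; with the foot half in about 5 N in all). Going down, its pawl moves 32 mm per rad and pushes the bar by teeth 6 mm apart, up to 6 mm of it idle: a full stroke gives about 12 mm. Going up, the pawl slips over the teeth and the bar stays: let it up fully between strokes.
- ram (a joint): Advance of the toothed bar towards the end stop, m: 0 fully back, 0.075 at most; starts at 0 to 0.03. Only about 2.5 N of friction holds it: if the foot is pressed harder and the lever is let up, the bar slides back until the foot's spring is down to about 2 N.
- plunger (a joint): How far the sprung foot is pressed into the head of the bar, m: 0 free, 0.016 all the way in. Its spring gives 1 N per mm, so this tells the force on the block; 0.008 is half way.
- foot_face (a point): Centre of the foot's flat front face, a black rubber square plate 30 x 30 x 6 mm at the front of the bar, on a thin stem. Height 35 mm. In the clamp's frame at local y = 44 mm + ram - plunger.
- foot: The same sprung foot; origin at the centre of its front face.
- bar: The steel toothed bar with its round dark head, 14 mm wide, running along local y at height 35 mm. Origin at the back of the head, local y = ram.
- paddle: The lever arm with its paddle; origin at the lever's pivot.
- block: The glued beech latch block, two halves joined, 36 x 39.5 x 38 mm (local x, y, z), loose, 60 g, standing on the board between foot and end stop, a few mm short of the stop. Origin at the centre of its underside; its end faces are 19.75 mm either side of it along y.
- tumbler: Stainless steel tumbler, 74 mm wide, 105 mm high, origin at the bottom centre. A bystander.
- dispenser: Plastic tape dispenser, 50 x 130 x 82 mm, origin at the bottom centre. A bystander.
- coaster: Round slate coaster, 96 mm wide, 8 mm thick. A bystander.
- eraser: Eraser, 45 x 22 x 12 mm. A bystander.
Mind the look-alikes: they are no part of the job. Of the things like the block, leave any that is blue or purple; of the rest the larger one is meant.

How it is judged:
By the outcome, as a careful person would: the job done as asked, in the order asked, and still so for the second after the job is handed in, while the arm keeps its last pose, push and grip.
It also fails if it takes over 61 s, if anything falls off the work surface, if the arm or the gripper's body presses on something with over 40 N, if the wrist force passes 120 N, or if a joint passes its speed limit or range.

## Working session

There is one attempt and no reset: what is moved stays moved. The work goes in short steps, Python scripts to look and compute and a tool call to move; the robot and the scene stay as the last step left them, time stands still between calls to the robot, and variables do not carry over. Pictures are saved under pics/ and viewed, and the job is handed in when it is done.

Besides the shell and the picture viewer there is one more tool, called as a command line: name --argument value ..., lists and objects as JSON in quotes. play_rows: Moves the arm, as the interface text tells. Its arguments: {"type":"object","properties":{"moves":{"type":"array","items":{"type":"array","items":{"type":"array","items":{"type":"number"}}}},"grip_force":{"type":"number"}},"required":["moves"]}

```bash
ls; mkdir -p pics; cat > h.py <<'E'
import numpy as np, cv2
from workcell import arm
def cap(n,f):
    c=arm.capture(n); cv2.imwrite('pics/'+f+'.png',c['img'][:,:,::-1]); np.savez('pics/'+f+'.npz',**c); return c
def world(c):
    d=c['depth'];K=c['camera_matrix'];v,u=np.indices(d.shape)
    p=np.stack([(u-K[0,2])*d/K[0,0],(v-K[1,2])*d/K[1,1],d],-1)
    return p@np.array(c['attitude']).T+np.array(c['origin'])
E
python3 - <<'E'
from h import *
for n in ('scene','top','wrist'):
    c=cap(n,n+'0'); print(n,c['origin'],c['camera_matrix'][0,0])
s=arm.get_state(); print(s, arm.pinch_z)
E
```

```text
pics
scene [1.00179203 0.68030652 0.72645216] 395.14724726064367
top [0.41905581 0.02382355 1.26320981] 455.39485623892466
wrist [0.16292325 0.52855465 0.38393447] 287.1458557213678
{'time_s': 0.15, 'qpos': array([ 6.00980587e+01,  5.02889818e+00,  7.86017811e+01, -1.30111253e-03,
        9.64635735e+01, -5.90669494e+00]), 'qd': array([-0.02877547, -0.09226302, -0.2816045 ,  0.04095205,  0.04564782,
       -0.07121708]), 'effort': array([ 1.32134144e-03, -3.40645444e+01, -3.02792609e+01,  7.18766707e-02,
        3.05671280e-02, -9.63164712e-05]), 'tcp_pos': array([0.22346482, 0.50210762, 0.20460489]), 'orientation': array([[-9.13578109e-01,  4.06662511e-01, -8.00510267e-04],
       [ 4.06663272e-01,  9.13576990e-01, -1.43728382e-03],
       [ 1.46838313e-04, -1.63860916e-03, -9.99998647e-01]]), 'ft_force': array([0.27481035, 1.04541266, 0.26645421]), 'ft_torque': array([-0.01598168,  0.02021363, -0.0213201 ]), 'finger_gap': 0.09382363485971464} 0.0188
```

View pics/scene0.png

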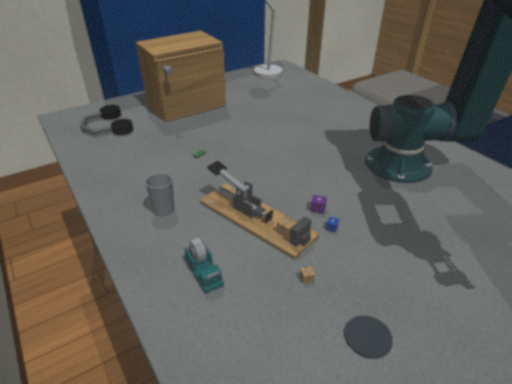

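View pics/top0.png

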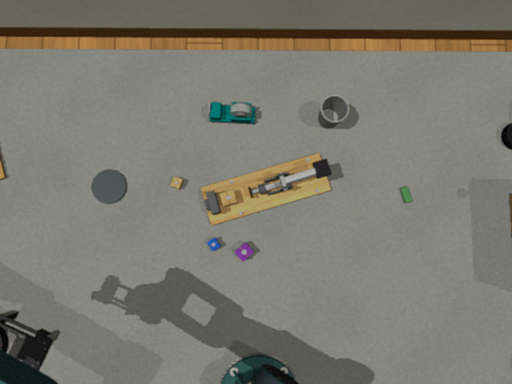

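View pics/wrist0.png

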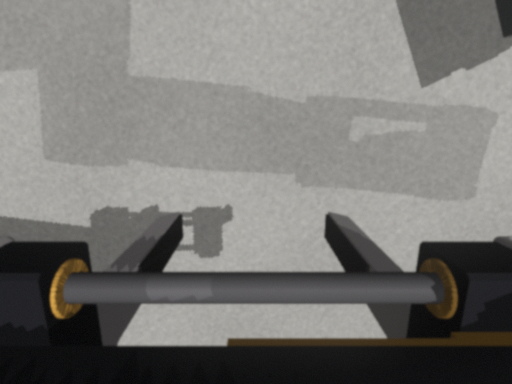

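The top view shows the clamp with its paddle at about (322,168), end stop at about (213,203) and block at about (228,198). The look-alike cubes at (177,183), (214,243) and (245,251) lie off the board.

```bash
python3 - <<'E'
from h import *
c=dict(np.load('pics/top0.npz')); W=world(c); img=c['img'].astype(int)
print(c['attitude'])
# crop view
cv2.imwrite('pics/crop0.png',cv2.resize(c['img'][140:235,190:345,::-1],None,fx=5,fy=5,interpolation=cv2.INTER_NEAREST))
m=np.zeros(W.shape[:2],bool); m[145:230,195:345]=True
z=W[...,2]
b=m&(z>0.009)&(z<0.022)
print('desk z',np.median(z[225:260,100:180]), 'board z',np.median(z[b]),b.sum())
mm=m&(z>0.009)
(cx,cy),(w,h),a=cv2.minAreaRect((W[mm][:,:2]*1000).astype(np.float32)); print(cx,cy,w,h,a)
(cx,cy),(w,h),a=cv2.minAreaRect((W[b][:,:2]*1000).astype(np.float32)); print('board',cx,cy,w,h,a); print(cv2.boxPoints(((cx,cy),(w,h),a)))
p=m&(z>0.095)&(img.sum(2)<130)
print('paddle',p.sum(),W[p].mean(0),W[p].min(0),W[p].max(0))
E
```

```text
[[ 2.21418441e-05 -9.93422035e-01  1.14510519e-01]
 [-9.99860251e-01 -1.93633019e-03 -1.66050625e-02]
 [ 1.67175652e-02 -1.14494149e-01 -9.93283249e-01]]
desk z 0.00046821925931550545 board z 0.015689585627775338 3502
523.156982421875 -30.07635498046875 168.313720703125 348.9666748046875 16.745548248291016
board 539.2206420898438 -25.343704223632812 136.24432373046875 349.8317565917969 16.142282485961914
[[ 425.1535   123.73643]
 [ 522.415   -212.30298]
 [ 653.2878  -174.42383]
 [ 556.0263   161.61557]]
paddle 201 [ 0.58677986 -0.1556938   0.14269693] [ 0.41905581 -0.18041687  0.10644497] [0.61261455 0.02382355 1.26320981]
```

View pics/crop0.png

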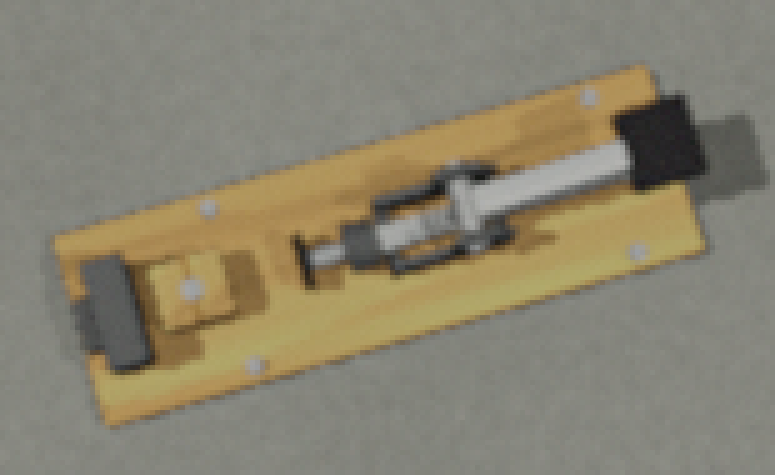

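Crop (5x, origin 190,140): board corners at about (55,238), (650,65), (705,250) and (108,425), paddle centre at about (660,143), foot plate at about (303,262), block between x 150 and 235.

```bash
cat >> h.py <<'E'
def ray(c,uv,z):
    K=c['camera_matrix'];R=np.array(c['attitude']);o=np.array(c['origin'])
    uv=np.atleast_2d(uv); d=np.c_[(uv-[K[0,2],K[1,2]])/[K[0,0],K[1,1]],np.ones(len(uv))]@R.T
    return o+d*((z-o[2])/d[:,2])[:,None]
E
python3 - <<'E'
from h import *
c=dict(np.load('pics/top0.npz')); W=world(c)
q=np.array([[55,238],[650,65],[705,250],[108,425]])/5+[190,140]-0.5
C=ray(c,q,0.015)[:,:2]; print(C)
y1=(C[0]-C[1]);y2=C[3]-C[2]; print(np.linalg.norm(y1),np.linalg.norm(y2),np.linalg.norm(C[0]-C[3]))
y=y1+y2;y/=np.linalg.norm(y); x=np.array([y[1],-y[0]])
O=C.mean(0)-0.005*y; print('y',y,'O',O,'ang',np.degrees(np.arctan2(-y[0],y[1])))
img=c['img'].astype(int);z=W[...,2]
m=np.zeros(z.shape,bool);m[150:185,305:340]=1
p=m&(z>0.095)&(z<0.13)&(img.sum(2)<130)
P=W[p]; L=np.c_[(P[:,:2]-O)@np.c_[x,y],P[:,2]]
print('paddle',len(P),L.mean(0),L.min(0),L.max(0),P.mean(0))
print('expected press', O-0.145*y)
for n,u,zz in (('foot',(303,262),.035),('block',(193,290),.053),('stop',(115,312),.07),('paddle',(660,143),.113)):
    w=ray(c,np.array(u)/5+[190,140]-.5,zz)[0]; print(n,w,(w[:2]-O)@np.c_[x,y])
E
```

```text
[[ 0.55286218  0.15934709]
 [ 0.65047134 -0.17036678]
 [ 0.54684532 -0.19920941]
 [ 0.45036029  0.1290369 ]]
0.3438586690448874 0.34213301851276484 0.10688940333704099
y [-0.28293968  0.95913771] O [ 0.55154948 -0.02509374] ang 16.435732634824028
paddle 196 [-0.00035305 -0.14083452  0.11411241] [-0.01992658 -0.15734675  0.10644497] [ 0.01966417 -0.12273653  0.1224581 ] [ 0.59105853 -0.16027333  0.11411241]
expected press [ 0.59257573 -0.16416871]
foot [0.53788557 0.02289394 0.035     ] [0.00047205 0.04989286]
block [0.521067   0.08146283 0.053     ] [0.00091219 0.11082712]
stop [0.50800602 0.1214231  0.07      ] [-0.00030875  0.15285   ]
paddle [ 0.5918146  -0.15961708  0.113     ] [ 0.0005578 -0.140419 ]
```

play_rows --moves '[[[0, 0, -5, -0.024, -0.018, 0, 0], [0, 0, -10, -0.048, -0.036, 0, 0], [0, 0, -15, -0.072, -0.054, 0, 0], [0, 0, -20, -0.096, -0.072, 0, 0], [0, 0, -24, -0.12, -0.09, 0, 0]]]' --grip_force 20

```text
time_s: 0.57
tcp_pos: [0.2969, 0.3701, 0.2051]
orientation: [[-1.0, -0.005, -0.0], [-0.005, 1.0, -0.0], [0.0, -0.0, -1.0]]
ft_force: [0.7, -0.1, -0.6]
finger_gap: 0.0638
```

play_rows --moves '[[[0, 0, 0, -0.015, -0.028, 0, 0], [0, 0, 0, -0.03, -0.056, 0, 0], [0, 0, 0, -0.045, -0.084, 0, 0], [0, 0, 0, -0.06, -0.112, 0, 0], [0, 0, 0, -0.075, -0.14, 0, 0]]]'

```text
time_s: 0.98
tcp_pos: [0.3719, 0.23, 0.2052]
orientation: [[-1.0, -0.0, -0.0], [-0.0, 1.0, 0.0], [0.0, 0.0, -1.0]]
ft_force: [0.8, 0.3, 0.4]
finger_gap: 0.0306
```

play_rows --moves '[[[0, 0, 0, -0.015, -0.028, 0, 0], [0, 0, 0, -0.03, -0.056, 0, 0], [0, 0, 0, -0.045, -0.084, 0, 0], [0, 0, 0, -0.06, -0.112, 0, 0], [0, 0, 0, -0.075, -0.14, 0, 0]]]'

```text
time_s: 1.4
tcp_pos: [0.447, 0.0899, 0.2052]
orientation: [[-1.0, 0.0, -0.0], [0.0, 1.0, 0.0], [0.0, 0.0, -1.0]]
ft_force: [-0.2, -0.9, -0.1]
finger_gap: 0.0008
```

play_rows --moves '[[[0, 0, 0, -0.015, -0.028, 0, 0], [0, 0, 0, -0.03, -0.056, 0, 0], [0, 0, 0, -0.045, -0.084, 0, 0], [0, 0, 0, -0.06, -0.112, 0, 0], [0, 0, 0, -0.075, -0.14, 0, 0]]]'

```text
time_s: 1.82
tcp_pos: [0.522, -0.05, 0.2051]
orientation: [[-1.0, 0.0, -0.001], [0.0, 1.0, 0.0], [0.001, 0.0, -1.0]]
ft_force: [0.1, 0.5, 0.4]
finger_gap: 0.0006
```

play_rows --moves '[[[0, 0, 0, -0.02, -0.03, 0.0, 0], [0, 0, 0, -0.04, -0.06, 0.01, 0], [0, 0, 0, -0.06, -0.09, 0.03, 0], [0, 0, 0, -0.07, -0.113, 0.055, 0], [0, 0, 0, -0.07, -0.113, 0.07, 0]]]'

```text
time_s: 2.23
tcp_pos: [0.5918, -0.1659, 0.1313]
orientation: [[-1.0, 0.004, -0.004], [0.004, 1.0, -0.001], [0.004, -0.001, -1.0]]
ft_force: [-0.4, 0.5, 1.0]
finger_gap: 0.0007
```

```bash
python3 - <<'E'
from h import *
c=cap('scene','scene1')
cv2.imwrite('pics/scene1c.png',cv2.resize(c['img'][90:270,170:340,::-1],None,fx=4,fy=3.3))
c['img'];print(arm.get_state()['tcp_pos'])
c=cap('top','top1')
cv2.imwrite('pics/top1c.png',cv2.resize(c['img'][140:235,190:345,::-1],None,fx=5,fy=5))
E
```

```text
[ 0.58942246 -0.16304453  0.1280694 ]
```

View pics/scene1c.png

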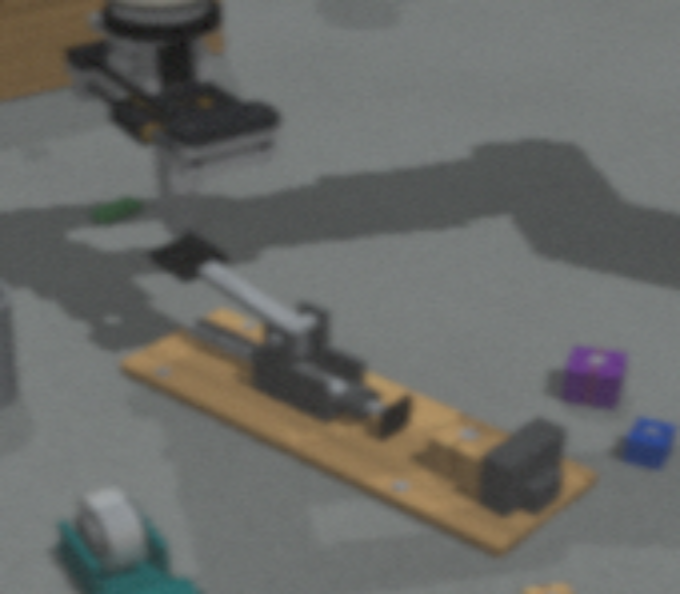

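View pics/top1c.png

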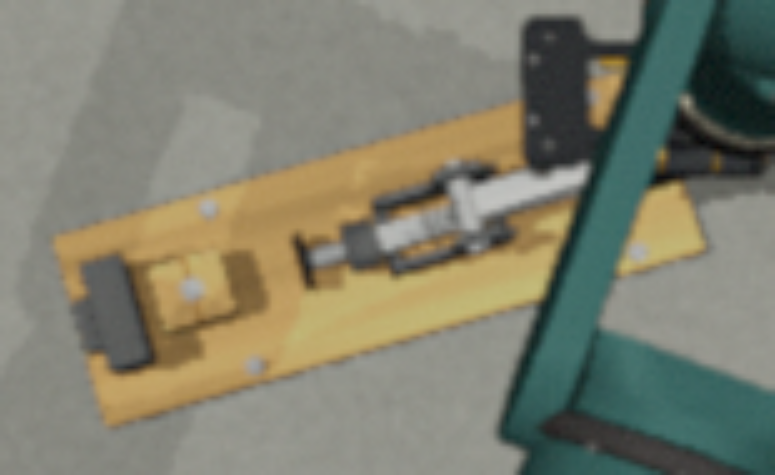

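The gripper is over the paddle. The top view keeps the foot and block in sight, with the foot plate at (303,262) in the 5x crop. Starting the first stroke.

play_rows --moves '[[[0, 0, 0, 0, 0, 0.01, 0], [0, 0, 0, 0, 0, 0.018, 0], [0, 0, 0, 0, 0, 0.024, 0], [0, 0, 0, 0, 0, 0.03, 0], [0, 0, 0, 0, 0, 0.037, 0]]]'

```text
time_s: 2.75
tcp_pos: [0.5925, -0.1615, 0.0997]
orientation: [[-1.0, -0.001, 0.003], [-0.001, 1.0, -0.002], [-0.003, -0.002, -1.0]]
ft_force: [0.4, -1.2, 1.8]
finger_gap: 0.0001
```

play_rows --moves '[[[0, 0, 0, 0, 0, 0.008, 0], [0, 0, 0, 0, 0, 0.016, 0], [0, 0, 0, 0, 0, 0.024, 0], [0, 0, 0, 0, 0, 0.029, 0], [0, 0, 0, 0, 0, 0.029, 0]]]'

```text
time_s: 3.17
tcp_pos: [0.5912, -0.1609, 0.0678]
orientation: [[-1.0, -0.0, -0.002], [-0.0, 1.0, 0.001], [0.002, 0.001, -1.0]]
ft_force: [2.2, -0.5, 2.5]
finger_gap: 0.0001
```

```bash
python3 - <<'E'
from h import *
c=cap('scene','scene2')
cv2.imwrite('pics/scene2c.png',cv2.resize(c['img'][90:270,170:340,::-1],None,fx=4,fy=3.3))
c=cap('top','top2')
cv2.imwrite('pics/top2c.png',cv2.resize(c['img'][140:235,190:345,::-1],None,fx=5,fy=5))
s=arm.get_state();print(s['tcp_pos'],s['ft_force'])
E
```

```text
[ 0.59139874 -0.16112519  0.06895812] [0.01665492 0.21823755 2.2872301 ]
```

View pics/scene2c.png

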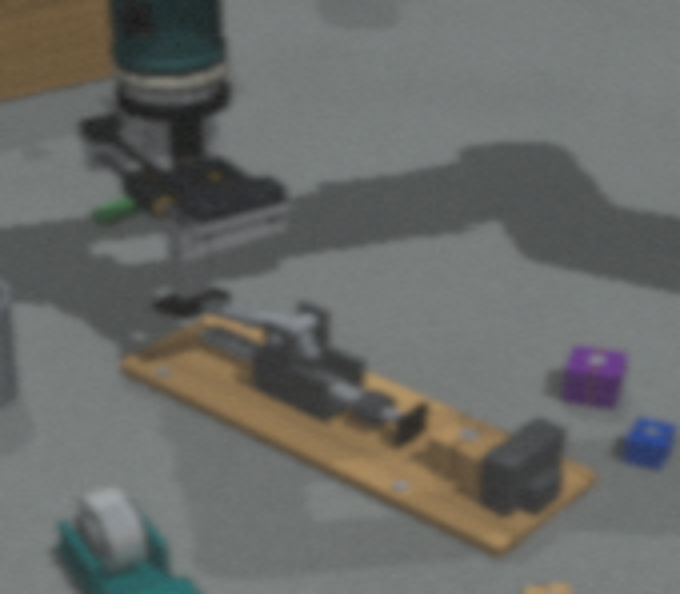

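View pics/top2c.png

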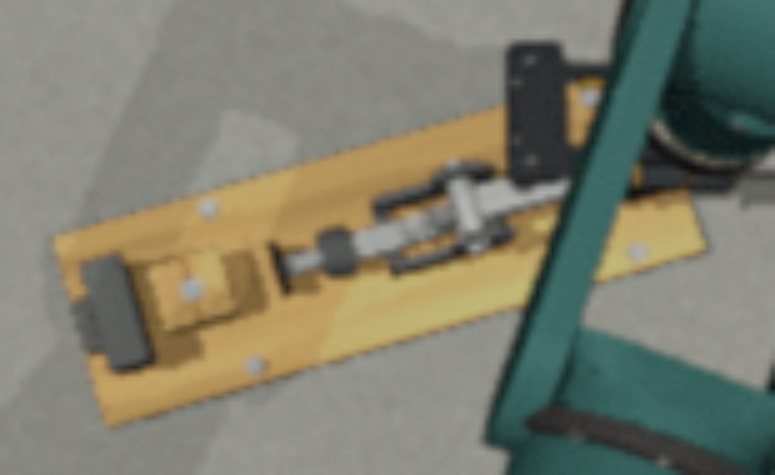

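Stroke 1 worked: the foot plate went from (303,262) to (280,268) in the crop, about 13 mm. Repeating.

play_rows --moves '[[[0, 0, 0, 0, 0.001, -0.018, 0], [0, 0, 0, 0, 0.001, -0.036, 0], [0, 0, 0, 0, 0.001, -0.052, 0], [0, 0, 0, 0, 0, -0.052, 0], [0, 0, 0, 0, 0, -0.052, 0]]]'

```text
time_s: 3.68
tcp_pos: [0.592, -0.1618, 0.1222]
orientation: [[-1.0, 0.0, 0.001], [0.0, 1.0, -0.001], [-0.001, -0.001, -1.0]]
ft_force: [-0.6, -0.1, -0.7]
finger_gap: 0.0004
```

play_rows --moves '[[[0, 0, 0, 0, 0, 0.005, 0], [0, 0, 0, 0, 0, 0.01, 0], [0, 0, 0, 0, 0, 0.015, 0], [0, 0, 0, 0, 0, 0.02, 0], [0, 0, 0, 0, 0, 0.026, 0]]]'

```text
time_s: 4.1
tcp_pos: [0.5914, -0.1618, 0.0945]
orientation: [[-1.0, 0.0, -0.001], [0.0, 1.0, -0.0], [0.001, -0.0, -1.0]]
ft_force: [-1.2, -0.6, 2.4]
finger_gap: 0.0003
```

play_rows --moves '[[[0, 0, 0, 0, 0, 0.008, 0], [0, 0, 0, 0, 0, 0.016, 0], [0, 0, 0, 0, 0, 0.022, 0], [0, 0, 0, 0, 0, 0.026, 0], [0, 0, 0, 0, 0, 0.027, 0]]]'

```text
time_s: 4.52
tcp_pos: [0.5915, -0.161, 0.0673]
orientation: [[-1.0, -0.0, -0.001], [-0.0, 1.0, 0.001], [0.001, 0.001, -1.0]]
ft_force: [0.8, -0.2, 2.0]
finger_gap: 0.0004
```

```bash
cat >> h.py <<'E'
def look(n):
    c=cap('top','top%s'%n)
    cv2.imwrite('pics/top%sc.png'%n,cv2.resize(c['img'][175:225,190:290,::-1],None,fx=8,fy=8))
    s=arm.get_state();print(s['time_s'],s['tcp_pos'],s['ft_force'])
E
python3 -c "
from h import *
look(3)"
```

```text
4.5667 [ 0.59147975 -0.160975    0.06763382] [0.39734188 0.15914424 1.73085765]
```

View pics/top3c.png

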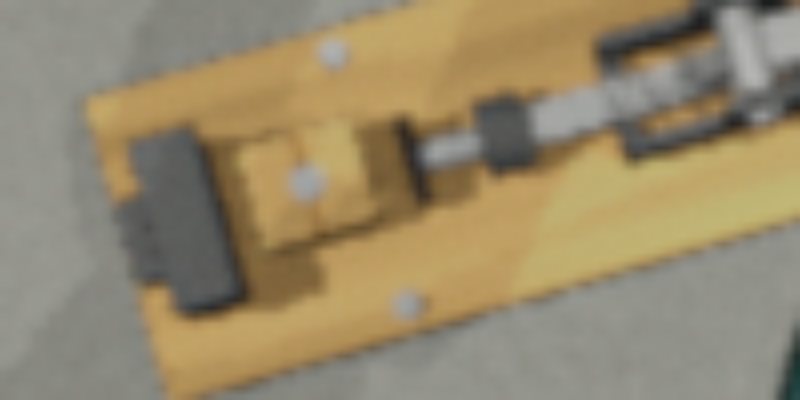

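Foot plate is now at (412,162) in the 8x crop, another 12-13 mm, with a gap to the block still. Next stroke.

play_rows --moves '[[[0, 0, 0, 0, 0, -0.018, 0], [0, 0, 0, 0, 0, -0.036, 0], [0, 0, 0, 0, 0, -0.053, 0], [0, 0, 0, 0, 0, -0.053, 0], [0, 0, 0, 0, 0, -0.053, 0]]]'

```text
time_s: 4.98
tcp_pos: [0.5923, -0.1615, 0.1223]
orientation: [[-1.0, -0.0, 0.002], [-0.0, 1.0, -0.0], [-0.002, -0.0, -1.0]]
ft_force: [0.0, 0.1, -0.1]
finger_gap: 0.0006
```

play_rows --moves '[[[0, 0, 0, 0, 0, 0.005, 0], [0, 0, 0, 0, 0, 0.01, 0], [0, 0, 0, 0, 0, 0.015, 0], [0, 0, 0, 0, 0, 0.02, 0], [0, 0, 0, 0, 0, 0.026, 0]]]'

```text
time_s: 5.4
tcp_pos: [0.5914, -0.1617, 0.0944]
orientation: [[-1.0, 0.0, -0.001], [0.0, 1.0, -0.0], [0.001, -0.0, -1.0]]
ft_force: [0.1, -1.3, 1.8]
finger_gap: 0.0006
```

play_rows --moves '[[[0, 0, 0, 0, 0, 0.007, 0], [0, 0, 0, 0, 0, 0.014, 0], [0, 0, 0, 0, 0, 0.02, 0], [0, 0, 0, 0, 0, 0.025, 0], [0, 0, 0, 0, 0, 0.027, 0]]]'

```text
time_s: 5.82
tcp_pos: [0.5914, -0.1609, 0.0673]
orientation: [[-1.0, -0.0, -0.001], [-0.0, 1.0, 0.001], [0.001, 0.001, -1.0]]
ft_force: [0.4, 0.3, 3.3]
finger_gap: 0.0008
```

```bash
python3 -c "
from h import *
look(4)"
```

```text
5.8667 [ 0.59140451 -0.16092332  0.0673882 ] [-0.59144911  0.30138012  2.14105114]
```

View pics/top4c.png

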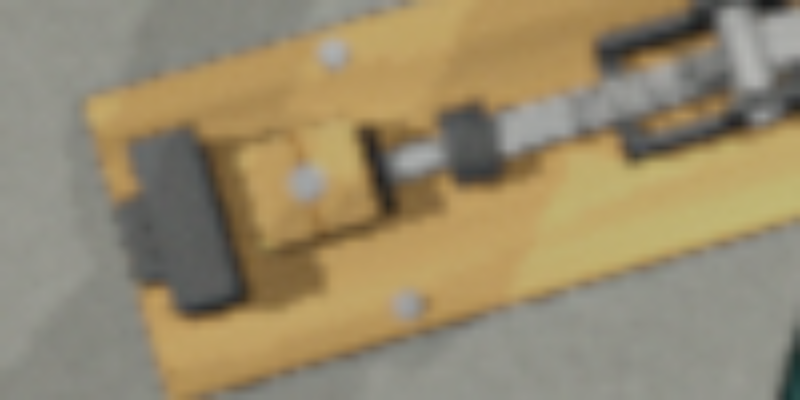

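```bash
cat >> h.py <<'E'
O=np.array([0.55154948,-0.02509374]);Y=np.array([-0.28293968,0.95913771]);X=np.array([Y[1],-Y[0]])
def loc(c,u8,z):
    w=ray(c,np.array(u8)/8+[190,175]-.5+.0,z)[0]; return (w[:2]-O)@np.c_[X,Y]*1000
E
python3 - <<'E'
from h import *
c=dict(np.load('pics/top4.npz'))
for n,u,z in (('stop edge',(225,215),.07),('block left',(248,195),.053),('block right',(368,172),.053),('foot',(377,172),.05),('head',(472,143),.045)): print(n,loc(c,u,z))
W=world(c); L=np.concatenate([((W[...,:2]-O)@np.c_[X,Y]),W[...,2:]],-1)*1000
k=(abs(L[...,0])<6)&(L[...,1]>20)&(L[...,1]<175)
o=np.argsort(L[k][:,1]); print(np.c_[L[k][o][:,1:],c['img'][k][o].mean(1)].round(0)[::1].astype(int).tolist())
E
```

```text
stop edge [ -2.76165962 139.59954445]
block left [  3.07376041 131.2309239 ]
block right [-0.78102874 90.81603613]
foot [-1.34780735 87.9497914 ]
head [-0.47462158 54.65814991]
[[20, 41, 149], [21, 44, 153], [22, 43, 160], [22, 40, 159], [23, 39, 163], [23, 12, 123], [23, 41, 161], [24, 40, 160], [24, 41, 165], [25, 45, 163], [25, 38, 166], [26, 42, 159], [27, 43, 160], [27, 36, 163], [28, 47, 165], [29, 42, 159], [29, 42, 160], [30, 43, 163], [31, 44, 165], [31, 40, 163], [32, 42, 166], [32, 14, 111], [32, 41, 152], [33, 42, 164], [34, 43, 163], [35, 39, 158], [35, 38, 164], [36, 40, 165], [37, 41, 165], [37, 41, 159], [38, 41, 158], [39, 41, 168], [39, 43, 166], [40, 43, 167], [40, 42, 153], [41, 43, 161], [42, 43, 162], [43, 43, 163], [43, 15, 111], [43, 43, 160], [44, 39, 128], [45, 40, 125], [46, 53, 120], [47, 52, 93], [47, 47, 94], [48, 55, 90], [49, 53, 85], [49, 49, 81], [50, 48, 83], [51, 50, 85], [51, 49, 83], [52, 45, 78], [52, 47, 78], [52, 51, 86], [53, 51, 87], [54, 49, 87], [54, 49, 82], [55, 49, 82], [55, 49, 86], [56, 56, 86], [57, 51, 83], [57, 48, 81], [58, 50, 91
[... 2303 characters left out ...]
 69, 87], [147, 71, 91], [147, 70, 94], [147, 71, 90], [148, 70, 90], [149, 68, 91], [149, 69, 92], [150, 67, 91], [150, 68, 92], [151, 68, 91], [152, 68, 92], [153, 67, 91], [153, 72, 93], [154, 65, 93], [154, 71, 94], [155, 71, 94], [155, 71, 94], [156, 67, 92], [156, 73, 93], [157, 71, 94], [157, 70, 94], [158, 67, 91], [159, 68, 93], [159, 66, 94], [160, 71, 92], [161, 70, 92], [161, 70, 93], [162, 65, 90], [163, 65, 90], [163, 72, 90], [164, 69, 89], [164, 68, 87], [164, 71, 86], [166, 42, 80], [167, 43, 77], [167, 45, 86], [168, 47, 87], [168, 41, 88], [169, 41, 84], [169, 41, 86], [170, 42, 90], [171, 42, 88], [172, 40, 95], [173, 44, 91], [173, 43, 94], [174, 43, 99], [174, 45, 105]]
```

Foot face is at about local y 90 (ram about 46 mm), just touching the block, and the block is about 10 mm short of the stop. One more full stroke, slower, should end about 2 mm short of the stop.

play_rows --moves '[[[0, 0, 0, 0, 0, -0.018, 0], [0, 0, 0, 0, 0, -0.036, 0], [0, 0, 0, 0, 0, -0.053, 0], [0, 0, 0, 0, 0, -0.053, 0], [0, 0, 0, 0, 0, -0.053, 0]]]'

```text
time_s: 6.28
tcp_pos: [0.5923, -0.1615, 0.1222]
orientation: [[-1.0, -0.0, 0.002], [-0.0, 1.0, -0.0], [-0.002, -0.0, -1.0]]
ft_force: [0.9, -0.3, -0.7]
finger_gap: 0.0005
```

play_rows --moves '[[[0, 0, 0, 0, 0, 0.005, 0], [0, 0, 0, 0, 0, 0.009, 0], [0, 0, 0, 0, 0, 0.013, 0], [0, 0, 0, 0, 0, 0.017, 0], [0, 0, 0, 0, 0, 0.02, 0]]]'

```text
time_s: 6.7
tcp_pos: [0.5912, -0.1616, 0.1001]
orientation: [[-1.0, 0.0, -0.002], [0.0, 1.0, 0.0], [0.002, 0.0, -1.0]]
ft_force: [-0.3, -0.8, 1.8]
finger_gap: 0.0004
```

play_rows --moves '[[[0, 0, 0, 0, 0, 0.004, 0], [0, 0, 0, 0, 0, 0.008, 0], [0, 0, 0, 0, 0, 0.012, 0], [0, 0, 0, 0, 0, 0.016, 0], [0, 0, 0, 0, 0, 0.02, 0]]]'

```text
time_s: 7.12
tcp_pos: [0.5919, -0.1618, 0.0813]
orientation: [[-1.0, 0.0, 0.001], [0.0, 1.0, -0.001], [-0.001, -0.001, -1.0]]
ft_force: [-0.0, -2.3, 2.7]
finger_gap: 0.0002
```

play_rows --moves '[[[0, 0, 0, 0, 0, 0.004, 0], [0, 0, 0, 0, 0, 0.008, 0], [0, 0, 0, 0, 0, 0.011, 0], [0, 0, 0, 0, 0, 0.013, 0], [0, 0, 0, 0, 0, 0.013, 0]]]'

```text
time_s: 7.53
tcp_pos: [0.5917, -0.1609, 0.0678]
orientation: [[-1.0, -0.0, -0.0], [-0.0, 1.0, 0.001], [0.0, 0.001, -1.0]]
ft_force: [0.6, 0.6, 2.4]
finger_gap: 0.0004
```

```bash
python3 -c "
from h import *
look(5)"
```

```text
7.5833 [ 0.59165453 -0.16101254  0.06811828] [-0.28230165  0.38342862  2.18328455]
```

View pics/top5c.png

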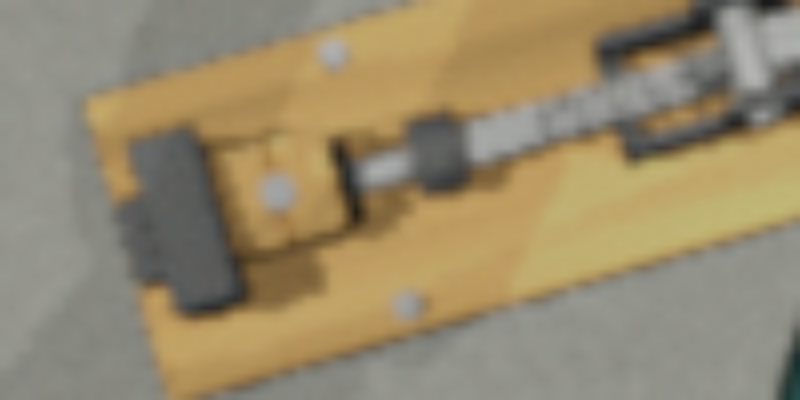

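Block is now 1-3 mm from the stop, with the head-to-foot spacing unchanged (free). ram is about 58 mm. By lever geometry, half-in (ram about 64.5) should come at paddle height of about 86 mm. I'll press slowly and check.

play_rows --moves '[[[0, 0, 0, 0, 0, -0.018, 0], [0, 0, 0, 0, 0, -0.036, 0], [0, 0, 0, 0, 0, -0.053, 0], [0, 0, 0, 0, 0, -0.053, 0], [0, 0, 0, 0, 0, -0.053, 0]]]'

```text
time_s: 8.0
tcp_pos: [0.5922, -0.1615, 0.122]
orientation: [[-1.0, -0.0, 0.002], [-0.0, 1.0, -0.0], [-0.002, -0.0, -1.0]]
ft_force: [0.3, 0.0, 0.3]
finger_gap: 0.0004
```

```bash
python3 -c "
from h import *
look(6)
s=arm.get_state()['ft_force']"
```

```text
8.05 [ 0.59140633 -0.16122455  0.12060283] [-0.7446726   0.20560356 -0.90182638]
```

play_rows --moves '[[[0, 0, 0, 0, 0, 0.005, 0], [0, 0, 0, 0, 0, 0.01, 0], [0, 0, 0, 0, 0, 0.014, 0], [0, 0, 0, 0, 0, 0.017, 0], [0, 0, 0, 0, 0, 0.02, 0]]]'

```text
time_s: 8.47
tcp_pos: [0.5914, -0.1618, 0.1007]
orientation: [[-1.0, 0.0, -0.001], [0.0, 1.0, -0.0], [0.001, -0.0, -1.0]]
ft_force: [-1.3, -1.1, 2.2]
finger_gap: -0.0
```

play_rows --moves '[[[0, 0, 0, 0, 0, 0.003, 0], [0, 0, 0, 0, 0, 0.006, 0], [0, 0, 0, 0, 0, 0.009, 0], [0, 0, 0, 0, 0, 0.012, 0], [0, 0, 0, 0, 0, 0.012, 0]]]'

```text
time_s: 8.88
tcp_pos: [0.5919, -0.1618, 0.0892]
orientation: [[-1.0, 0.0, 0.001], [0.0, 1.0, -0.0], [-0.001, -0.0, -1.0]]
ft_force: [0.2, -2.9, 2.7]
finger_gap: 0.0007
```

```bash
python3 -c "
from h import *
look(7)"
```

```text
8.9333 [ 0.59195758 -0.16172421  0.08947674] [-0.06462083 -1.42739828  3.27281953]
```

View pics/top7c.png

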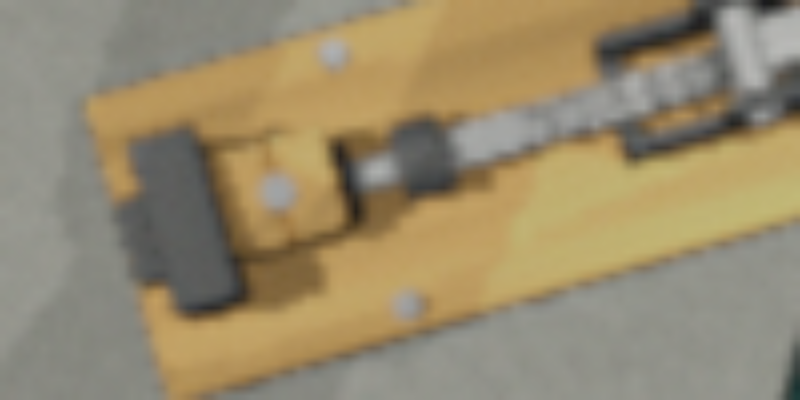

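The block and foot did not move between frames 5 and 7 (foot plate at about (347,185)), so the block was already at the stop. The head moved from (440,155) to (424,158). I'll measure the shifts at subpixel level.

```bash
cat >> h.py <<'E'
from scipy.ndimage import map_coordinates
def strip(n,z,xw=8,y0=30,y1=150,st=0.25):
    c=dict(np.load('pics/top%s.npz'%n)); ys=np.arange(y0,y1,st)/1000; xs=np.arange(-xw,xw+.1,.5)/1000
    g=O+xs[:,None,None]*X+ys[None,:,None]*Y; P=np.concatenate([g,np.full(g.shape[:2]+(1,),z)],-1)
    q=(P-c['origin'])@np.array(c['attitude']); K=c['camera_matrix']
    u=K[0,0]*q[...,0]/q[...,2]+K[0,2];v=K[1,1]*q[...,1]/q[...,2]+K[1,2]
    im=c['img'].astype(float).mean(2); return ys*1000,map_coordinates(im,[v,u],order=3)
def shift(a,b,lo,hi,z,xw=8,r=18):
    ys,A=strip(a,z,xw);_,B=strip(b,z,xw)
    i=(ys>=lo)&(ys<hi); t=A[:,i].astype(np.float32); R=cv2.matchTemplate(B.astype(np.float32),t,cv2.TM_CCOEFF_NORMED)[0]
    k=R.argmax(); 
    d=0 if k in(0,len(R)-1) else .5*(R[k-1]-R[k+1])/(R[k-1]-2*R[k]+R[k+1])
    return (k+d)*.25+30-lo, R[k]
E
python3 - <<'E'
from h import *
# head region in frame 4: ~45..62 ; foot 83..92
for b in (2,3,5,6,7):
    print(b,'head',shift(4,b,44,66,.045,6),'foot',shift(4,b,82,90,.05,12),'block',shift(4,b,95,126,.053,12))
for b in (6,7):print('foot 5->',b,shift(5,b,90,104,.05,12),'head',shift(5,b,56,78,.045,6),'blk',shift(5,b,104,135,.053,12))
print(shift(3,4,65,80,.05,12))
E
```

```text
2 head (np.float64(27.742458804510534), np.float32(0.82077295)) foot (np.float64(54.191822323948145), np.float32(0.9202074)) block (np.float64(0.11803367733955383), np.float32(0.9935542))
3 head (np.float64(-11.666791938245296), np.float32(0.9641498)) foot (np.float64(-11.808387856930494), np.float32(0.9443081)) block (np.float64(0.015610015019774437), np.float32(0.99538136))
5 head (np.float64(11.204651113599539), np.float32(0.9202151)) foot (np.float64(10.756421531550586), np.float32(0.9669402)) block (np.float64(8.621198795735836), np.float32(0.82855374))
6 head (np.float64(11.505633561871946), np.float32(0.9551715)) foot (np.float64(10.56141583994031), np.float32(0.961405)) block (np.float64(8.497872092062607), np.float32(0.8696412))
7 head (np.float64(16.06636855006218), np.float32(0.907017)) foot (np.float64(10.72499018162489), np.float32(0.96733487)) block (np.float64(8.629051685333252), np.float32(0.8613312))
foot 5-> 6 (np.float64(-0.3107919283211231), np.float32(0.9789237)) head (np.float64(0.2636696957051754), np.float32(0.96397704)) blk (np.float64(-0.07901588082313538), np.float32(0.93298596))
foot 5-> 7 (np.float64(-0.09771079570055008), np.float32(0.98448133)) head (np.float64(4.919205538928509), np.float32(0.9158403)) blk (np.float64(0.10613908618688583), np.float32(0.9739782))
(np.float64(11.39657098799944), np.float32(0.96501696))
```

Block is at the stop. Foot is in about 1 mm at the start of this stroke plus 4.9 mm from the head's motion, so about 6 mm. Two more mm of ram needs about 6.5 mm more paddle travel.

play_rows --moves '[[[0, 0, 0, 0, 0, 0.002, 0], [0, 0, 0, 0, 0, 0.0035, 0], [0, 0, 0, 0, 0, 0.005, 0], [0, 0, 0, 0, 0, 0.0065, 0], [0, 0, 0, 0, 0, 0.0065, 0]]]'

```text
time_s: 9.35
tcp_pos: [0.592, -0.1618, 0.0829]
orientation: [[-1.0, 0.0, 0.001], [0.0, 1.0, -0.001], [-0.001, -0.001, -1.0]]
ft_force: [0.2, -1.8, 4.8]
finger_gap: 0.0006
```

play_rows --moves '[[[0, 0, 0, 0, 0, 0, 0], [0, 0, 0, 0, 0, 0, 0], [0, 0, 0, 0, 0, 0, 0], [0, 0, 0, 0, 0, 0, 0], [0, 0, 0, 0, 0, 0, 0]]]'

```text
time_s: 9.77
tcp_pos: [0.592, -0.1616, 0.0831]
orientation: [[-1.0, -0.0, 0.001], [-0.0, 1.0, -0.0], [-0.001, -0.0, -1.0]]
ft_force: [1.0, -3.4, 4.3]
finger_gap: 0.0004
```

```bash
python3 - <<'E'
from h import *
look(8)
F=[]
for i in range(8): arm.capture('top'); F.append(arm.get_state()['ft_force'])
print('F',np.mean(F,0),np.std(F,0))
c=cap('scene','scene8'); cv2.imwrite('pics/scene8c.png',cv2.resize(c['img'][150:260,190:330,::-1],None,fx=5,fy=5))
for a,h in ((4,(44,66)),(5,(56,78)),(6,(56,78)),(7,(60,82))): print(a,'head',shift(a,8,*h,.045,6),'blk',shift(a,8,104,135,.053,12),'foot',shift(a,8,90,104,.05,12))
E
```

```text
9.8167 [ 0.59194905 -0.161518    0.08310267] [ 0.90633784 -2.69873383  4.29521774]
F [ 1.07377004 -2.64463025  4.23268591] [0.57780734 0.5191142  0.45847349]
4 head (np.float64(17.983040001243353), np.float32(0.8589863)) blk (np.float64(5.40971077978611), np.float32(0.87567145)) foot (np.float64(10.053598694503307), np.float32(0.9700336))
5 head (np.float64(6.896864950656891), np.float32(0.90084696)) blk (np.float64(0.12756270170211792), np.float32(0.97659576)) foot (np.float64(-0.09437859803438187), np.float32(0.9849061))
6 head (np.float64(6.626261554658413), np.float32(0.8907176)) blk (np.float64(0.29295382276177406), np.float32(0.9493966)) foot (np.float64(0.21249283477663994), np.float32(0.98994505))
7 head (np.float64(1.9372567534446716), np.float32(0.93672687)) blk (np.float64(0.02615649811923504), np.float32(0.9939045)) foot (np.float64(0.002984997583553195), np.float32(0.9979422))
```

View pics/top8c.png

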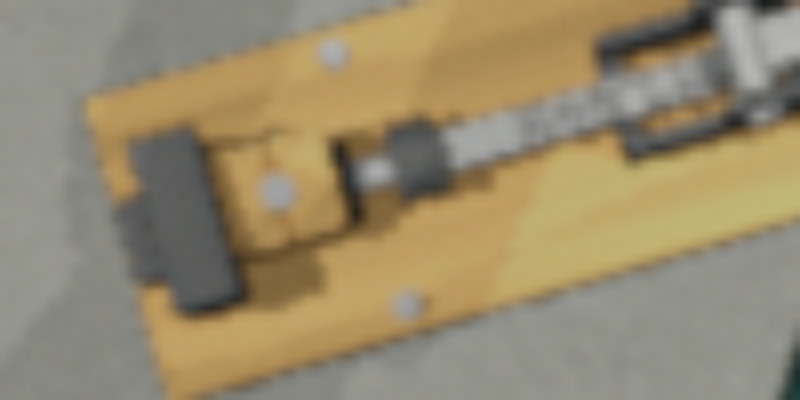

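View pics/scene8c.png

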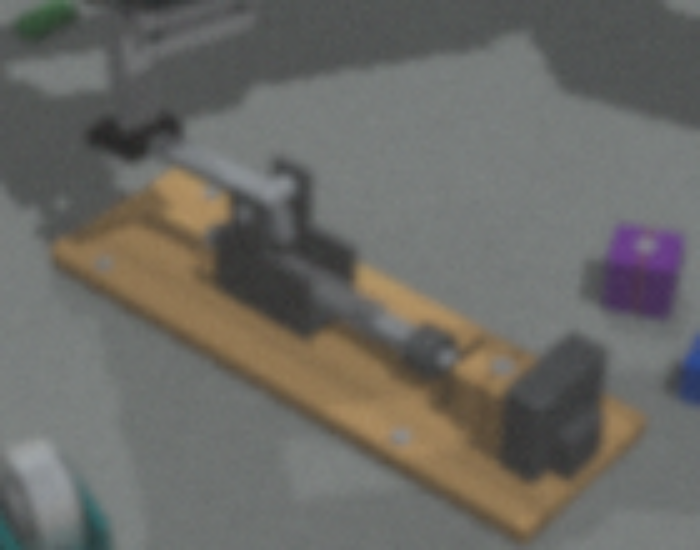

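The foot is in about 7.5-8.5 mm by three estimates: image shift 7.5, lever geometry 8.5, and 4.2 N at the paddle giving about 7.5. The block hasn't moved while the foot pressed in, and the pose is steady, so I'm handing in.

```bash
python3 - <<'E'
from h import *
arm.close_job(); s=arm.get_state(); print(s['time_s'],s['tcp_pos'],s['ft_force'])
E
```

```text
the job is handed in; nothing more can be done
the job is handed in; nothing more can be done
```

I clamped the block using only the lever: four full strokes, then a slow partial fifth. I handed the job in about 10 s in, with the closed fingertips still holding the lever down at TCP height 0.083 m.

**Block at the stop:** it has moved about 9 mm, roughly its starting gap. It stayed put (within 0.3 mm in the images) while the foot was pressed in a further 6–7 mm, so I take it to be against the stop.

**Foot pressed in:** the three estimates disagree by about 1 mm, but all are near half way (8 mm) and well under the 12 mm crush limit:
- **Image shift of the bar's head against the foot:** about 7.5 mm.
- **Lever geometry:** about 8.5 mm.
- **Force at the paddle:** about 4.2 N, which gives about 7.5 mm. The task says about 5 N in all for half way. There was also about 2.6 N of sideways force on the fingertips, probably friction on the paddle.

I had no direct reading of how far the foot was in. The fingertips touched only the paddle. The reading after hand-in was refused, so I have no check on the final second.

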